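Put the mixed-up heels back with their half soles

ROBOT

A 6-joint arm with a two-finger parallel gripper is mounted at the origin on the work surface. World frame = base frame: x ahead of the robot, y to its left, z up, the work surface at z = 0. Lengths are in m, angles in rad, forces in N, time in s.
With the tool pointing down it reaches from about 0.3 to 0.875 m from the base axis. Payload 6.4 kg.
Tool frame: the origin (TCP) lies midway between the tips of the shut fingers; the grasp point (between the pads) lies 19 mm behind it (ctrl.tcp_to_grasp is the distance from the TCP to the grasp point, in m); z points along the fingers, y is the direction in which the jaws open and shut (so a half turn about z gives the same grasp; the last joint's range is limited). The gripper opens to 85 mm and grips with 20 to 120 N. Pads are 22 mm wide; open, the fingers measure 114 mm over their backs; the gripper's body (76 mm by 85 mm) begins 54 mm behind the grasp point. The pads swing forward as they close: fully open they stand 13 mm farther back than shut.
Start: joints at [-1.402, 0.181, 1.607, -0, 1.354, -0.206], TCP at [0.211, -0.535, 0.231] pointing down, gripper open.
Joint ranges: [-2.99, 2.99], [-0.89, 2.07], [0.3, 2.58], [-1.14, 4.28], [0, 2.63], [-3.12, 3.12]. Speed limits (rad/s): [2.57, 2.57, 3.01, 3.14, 3.14, 3.14].

INTERFACE

Orientations are given as a unit quaternion [w, x, y, z].
In Python, from bench import monitor, imaging, order, spotter, ctrl gives the robot as it stands.
- The arm moves only by the shell command python3 -m pendant 'ROWS'. ROWS is JSON, a list that holds one entry, the list of rows, each a list of 5 numbers: the shift along the world's x, y, z in mm, then the turn about the world's z in degrees, then the finger opening in mm, from 0 to 85.4. A call has 1 to 8 rows; each row shifts and turns the commanded pose from where the row before left it; what a row does not reach is not made up. A row lasts 1/8 s, in which the tool goes at most 62.5 mm and 10.7 degrees, less where a joint would pass 70% of its speed; a pose out of reach is approached as far as the arm can. A call with a gripper value outside its range is refused whole. The fingers move at their own pace and stop on an object; the grip force is fixed at half the most. Time passes only in rows, so rows that do not move let the fingers close. It gives the time, the measured TCP pose, the force and the opening at its end, in the units of the state.
- monitor.get_obs(): the state, without advancing time (a new reading comes with each control period).
- imaging.camera(name): name is "scene" or "top" or "wrist"; returns a dict with "img" (400x640x3 uint8, red, green, blue), "vfov" (degrees; the focal length in pixels is half the picture's height over the tangent of half this angle, whatever the lens; pixels are square), "cx", "cy" (the principal point, pixels), "distortion" ([k1, k2, p1, p2, k3] as OpenCV has them; the pictures are not rectified), "origin" and "orientation" of the camera in the world. Camera axes: x right, y down, z forward; pixel columns grow to the right and rows downward; lengths in m; the calibration is good to about 2 mm. A picture is of the moment at which its call begins. There is no depth.
- order.hand_in(): hands the job in, once; it reports no verdict.
Trained networks look in the newest picture that a camera, given by its name, has taken for a name from the list of things; names that differ only in an ending like _2 or _b are one class to them, and where a whole thing is asked for, a point or a joint stands for the part that bears it (a point fixed in the world has none). Each returns a list of dicts, best first, with "confidence" (0 to 1); they miss things now and then, are a little off and sometimes report something else, mostly with a low value. They report only what shows in the picture. A call takes as long as a camera call. They do not tell look-alikes from the thing itself.
- spotter.recognise(camera, thing): "at" ([x, y, z] in m, in the coordinates of the camera as it stood for that picture, good to about 4 mm: the middle of the surface that is visible of it).
- spotter.tip_of(camera, thing): "at" ([x, y, z] in m, in the coordinates of the camera as it stood for that picture, good to about 4 mm: a listed point, or the origin of a listed thing).
The state is a dict: "time_s": time; "q": joint angles; "dq": joint speeds; "joint_efforts": joint torques, N m; "eef_pos": TCP position; "eef_rot": TCP orientation; "wrist_force": force on the tool from outside, world axes, zero at the start; "torque": the same for the moment, N m; "opening": opening from 0.0 (shut) to 1.0 (fully open).
Only numpy, scipy, OpenCV 4.12 (cv2) and the standard library are available. Lean on these libraries where they do the work, as an engineer would, in place of code of your own. Each camera call takes 0.05 s, during which the arm holds its last target. There are 200 camera calls.

TASK

The heels of three shoe repairs have been mixed up: each lies on the wrong job board. Swap them round one at a time so that the large heel stands with the large half sole, the middle one with the middle half sole and the small one with the small half sole, each upright as it is now and centred on the cork square; on the way, set one heel down and let go of it on the cork square of the spare board (the one without a sole), which ends empty. Leave the polish tin and the brush where they are.

Things in the scene. Friction and masses are not known exactly. Their poses are not given: they have to be found in the camera images.
- heel_large_mid (a point): The large heel: loose block of stacked brown leather with a black rubber top piece, D-shaped from above, 64 mm long (its x), 58 mm wide (its y), 30 mm high, the broadest of the three. It stands upright, rubber upwards. The point is its centre, half-way up (15 mm above its underside); z is up, x points to the straight edge of the D, rear corners rounded, the flat sides face +y and -y.
- heel_middle_mid (a point): The middle heel: loose block of stacked brown leather with a black rubber top piece, D-shaped from above, 52 mm long (its x), 46 mm wide (its y), 38 mm high, the middle-sized and tallest of the three. It stands upright, rubber upwards. The point is its centre, half-way up (19 mm above its underside); z is up, x points to the straight edge of the D, rear corners rounded, the flat sides face +y and -y.
- heel_small_mid (a point): The small heel: loose block of stacked brown leather with a black rubber top piece, D-shaped from above, 40 mm long (its x), 34 mm wide (its y), 24 mm high, the smallest and lowest of the three. It stands upright, rubber upwards. The point is its centre, half-way up (12 mm above its underside); z is up, x points to the straight edge of the D, rear corners rounded, the flat sides face +y and -y.
- spot_large (a point): Plywood job board fixed to the bench, 270 x 120 mm, 8 mm thick, that carries the large half sole: flat brown leather, rounded at the toe, 145 mm long, 96 mm wide, 5 mm thick, fixed, from 59 mm to +x of the point. Point: centre of its cork square (84 x 84 mm, flush, at the end nearer the robot) on the top face, 8 mm above the bench; x runs along the board away from the robot, z up.
- spot_middle (a point): Plywood job board fixed to the bench, 270 x 120 mm, 8 mm thick, that carries the middle half sole: flat brown leather, rounded at the toe, 115 mm long, 76 mm wide, 5 mm thick, fixed, from 59 mm to +x of the point. Point: centre of its cork square (84 x 84 mm, flush, at the end nearer the robot) on the top face, 8 mm above the bench; x runs along the board away from the robot, z up.
- spot_small (a point): Plywood job board fixed to the bench, 270 x 120 mm, 8 mm thick, that carries the small half sole: flat brown leather, rounded at the toe, 88 mm long, 56 mm wide, 5 mm thick, fixed, from 59 mm to +x of the point. Point: centre of its cork square (84 x 84 mm, flush, at the end nearer the robot) on the top face, 8 mm above the bench; x runs along the board away from the robot, z up.
- spot_spare (a point): Plywood job board fixed to the bench, 270 x 120 mm, 8 mm thick, bare but for its cork square: the only board without a half sole, empty at the start. Point: centre of its cork square (84 x 84 mm, flush, at the end nearer the robot) on the top face, 8 mm above the bench; x runs along the board away from the robot, z up.
- polish_tin: Bystander: round shoe polish tin, 80 mm across, 28 mm high, standing at the left of the boards. Origin at the centre of its underside.
- shoe_brush: Bystander: wooden shoe brush, 150 x 48 mm, 44 mm high, bristles down, at the right of the boards. Origin at the centre of its underside, x along it.
Not all that is in view belongs to the job. Leave any orange or turquoise look-alike of the part that bears heel_middle_mid alone.

How it is judged:
On the way:
1. a heel has been set down and let go on the cork square of the spare board, its centre within 30 mm of the square's centre (((horizontal distance between heel_large_mid and spot_spare below 0.03 m and z of heel_large_mid in the frame of spot_spare below 0.019 m and angle between heel_large_mid's own z axis and vertical below 0.1 rad and linear speed of heel_large below 0.02 m/s and contact force between the fingers and heel_large below 0.3 N) or (horizontal distance between heel_middle_mid and spot_spare below 0.03 m and z of heel_middle_mid in the frame of spot_spare below 0.023 m and angle between heel_middle_mid's own z axis and vertical below 0.1 rad and linear speed of heel_middle below 0.02 m/s and contact force between the fingers and heel_middle below 0.3 N) or (horizontal distance between heel_small_mid and spot_spare below 0.03 m and z of heel_small_mid in the frame of spot_spare below 0.016 m and angle between heel_small_mid's own z axis and vertical below 0.1 rad and linear speed of heel_small below 0.02 m/s and contact force between the fingers and heel_small below 0.3 N))), for 0.2 s.
At the end, for the whole second after the job is handed in: Each heel stands upright (within 0.1 rad), flat on the board and at rest, on the board with the half sole of its own size, its centre within 15 mm (horizontally) of the centre of the cork square; so the spare board is empty again (horizontal distance between heel_large_mid and spot_large below 0.015 m and z of heel_large_mid in the frame of spot_large below 0.019 m and angle between each of heel_large_mid, heel_middle_mid, heel_small_mid's own z axis and vertical below 0.1 rad and linear speed of each of heel_large, heel_middle, heel_small below 0.02 m/s and horizontal distance between heel_middle_mid and spot_middle below 0.015 m and z of heel_middle_mid in the frame of spot_middle below 0.023 m and horizontal distance between heel_small_mid and spot_small below 0.015 m and z of heel_small_mid in the frame of spot_small below 0.016 m); the robot touches nothing.
It fails at once if the polish tin is moved by more than 20 mm (distance of polish_tin from where it was at the start of the episode above 0.02 m).
It fails at once if the shoe brush is moved by more than 20 mm (distance of shoe_brush from where it was at the start of the episode above 0.02 m).
It also fails if it takes over 109 s, if anything falls off the work surface, if the arm or the gripper's body presses on something with over 40 N, if the wrist force passes 120 N, or if a joint passes its speed limit or range.

## Working session

There is one attempt and no reset: what is moved stays moved. The work goes in short steps, Python scripts to look and compute and a shell command to move; the robot and the scene stay as the last step left them, time stands still between calls to the robot, and variables do not carry over. Pictures are saved under pics/ and viewed, about 12 in all and at most 16, crops included, and the job is handed in when it is done.

```bash
mkdir -p pics; ls; cat > h.py <<'E'
import numpy as np, cv2
from scipy.spatial.transform import Rotation as R
from bench import monitor, imaging, order, spotter, ctrl
def rot(q): return R.from_quat([q[1],q[2],q[3],q[0]]).as_matrix()
def shot(n,f=None):
    c=imaging.camera(n)
    if f: cv2.imwrite('pics/'+f,c['img'][:,:,::-1])
    return c
def world(c,p): return np.array(c['origin'])+rot(c['orientation'])@np.array(p)
def K(c):
    f=200/np.tan(np.radians(c['vfov'])/2); return np.array([[f,0,c['cx']],[0,f,c['cy']],[0,0,1.]])
def ray(c,uv):
    p=cv2.undistortPoints(np.array([[uv]],float),K(c),np.array(c['distortion']))[0,0]
    return np.array(c['origin']), rot(c['orientation'])@np.array([p[0],p[1],1])
def at_z(c,uv,z):
    o,d=ray(c,uv); return o+d*(z-o[2])/d[2]
def pix(c,X):
    M=rot(c['orientation']); return cv2.projectPoints((M.T@(np.array(X,float).reshape(-1,3)-np.array(c['origin'])).T).T,np.zeros(3),np.zeros(3),K(c),np.array(c['distortion']))[0][:,0]
H=['heel_large_mid','heel_middle_mid','heel_small_mid']; S=['spot_large','spot_middle','spot_small','spot_spare']
E
python3 - <<'E'
from h import *
for n in ['scene','top']:
    c=shot(n,n+'0.png'); print(n,np.round(c['origin'],3),c['vfov'],c['distortion'])
    for t in H+S+['polish_tin','shoe_brush']:
        for d in spotter.tip_of(n,t)[:4]:
            w=world(c,d['at']); print(t,round(d['confidence'],2),np.round(w,3),np.round(pix(c,w)[0]))
E
```

```text
pics
scene [ 1.085 -0.334  0.931] 53.66486759462458 [0.0025624 0.        0.        0.        0.       ]
heel_large_mid 0.72 [0.519 0.099 0.028] [363. 209.]
heel_large_mid 0.61 [ 0.523 -0.102  0.025] [301. 237.]
heel_middle_mid 0.86 [0.37  0.153 0.019] [353. 171.]
heel_middle_mid 0.75 [ 0.391 -0.019  0.019] [307. 195.]
heel_middle_mid 0.69 [0.437 0.248 0.017] [390. 175.]
heel_middle_mid 0.67 [0.31  0.265 0.017] [373. 149.]
heel_small_mid 0.72 [ 0.499 -0.257  0.018] [245. 254.]
spot_large 0.8 [ 0.496 -0.251  0.005] [247. 255.]
spot_small 0.96 [0.518 0.097 0.007] [362. 213.]
spot_spare 0.69 [0.564 0.264 0.011] [418. 203.]
polish_tin 0.74 [ 0.564  0.441 -0.   ] [463. 185.]
shoe_brush 0.63 [ 0.571 -0.497 -0.001] [164. 320.]
top [ 0.3   -0.021  1.574] 45.300853179409586 [-0.05567617  0.          0.          0.          0.        ]
heel_large_mid 0.8 [ 0.519 -0.106  0.02 ] [343. 186.]
heel_middle_mid 0.69 [0.365 0.153 0.017] [262. 231.]
heel_middle_mid 0.65 [0.52  0.099 0.026] [280. 184.]
heel_middle_mid 0.56 [ 0.39  -0.023  0.016] [316. 225.]
heel_middle_mid 0.51 [0.31  0.267 0.017] [226. 247.]
heel_small_mid 0.52 [ 0.496 -0.257  0.016] [389. 195.]
spot_large 0.65 [ 0.499 -0.253  0.004] [387. 194.]
spot_middle 0.57 [ 0.52  -0.102  0.006] [341. 186.]
spot_small 0.94 [0.516 0.094 0.004] [282. 186.]
spot_spare 0.91 [0.561 0.261 0.009] [232. 171.]
polish_tin 0.93 [ 0.565  0.442 -0.001] [179. 169.]
shoe_brush 0.71 [ 0.568 -0.495 -0.004] [459. 176.]
shoe_brush 0.39 [ 0.52  -0.104  0.018] [342. 186.]
```

```bash
python3 - <<'E'
import cv2
a=cv2.imread('pics/scene0.png')[120:360,120:500]; b=cv2.imread('pics/top0.png')[100:280,150:490]
cv2.imwrite('pics/scene0c.png',cv2.resize(a,None,fx=2,fy=2)); cv2.imwrite('pics/top0c.png',cv2.resize(b,None,fx=2.3,fy=2.3,interpolation=cv2.INTER_CUBIC))
E
```

```text
(no output)
```

View pics/scene0c.png

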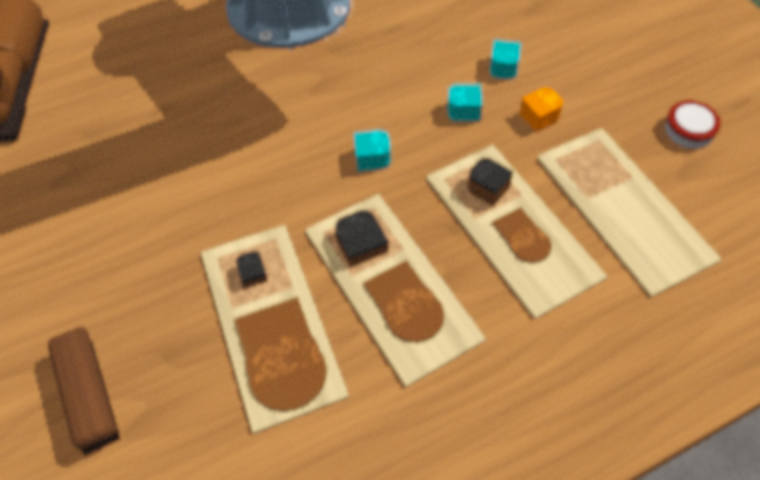

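View pics/top0c.png

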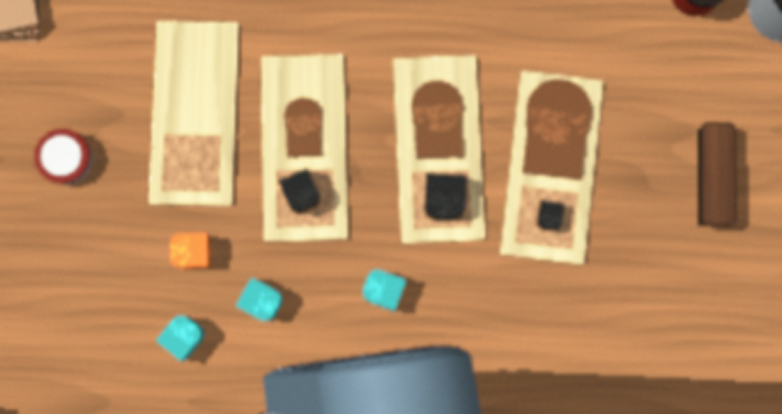

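The crops show the middle heel on the small-sole board (top crop ~(300,190)), the large heel on the middle-sole board (445,195) and the small heel on the large-sole board (552,215). The spare's cork square is at (190,163). The cyan and orange blocks are decoys. I'll move over the middle heel first, then look with the wrist camera.

```bash
python3 -m pendant '[[[30,40,0,0,85],[30,55,0,0,85],[30,55,0,0,85],[30,55,0,0,85],[25,55,0,0,85],[25,55,0,0,85],[25,55,0,0,85],[25,55,0,0,85]]]'; python3 -m pendant '[[[20,55,0,0,85],[15,55,0,0,85],[15,50,0,0,85],[5,30,0,0,85],[0,10,0,0,85],[0,0,0,0,85]]]'
python3 - <<'E'
from h import *
o=monitor.get_obs(); print(o['time_s'],o['eef_pos'],R.from_matrix(rot(o['eef_rot'])).as_matrix().round(3), ctrl.tcp_to_grasp)
c=shot('wrist','w1.png'); print(c['origin'],rot(c['orientation']).round(3),c['vfov'],c['distortion'])
for t in H+S:
  for f in (spotter.tip_of,):
    for d in f('wrist',t)[:2]:
        w=world(c,d['at']); print(t,round(d['confidence'],2),np.round(w,3),np.round(pix(c,w)[0]))
E
```

```text
time_s: 2.0
eef_pos: [0.431, -0.1087, 0.2317]
eef_rot: [0.0, 0.983, 0.186, 0.001]
wrist_force: [0.4, -0.7, -0.0]
opening: 0.998
time_s: 2.75
eef_pos: [0.4851, 0.0896, 0.2312]
eef_rot: [0.0, 0.982, 0.187, -0.0]
wrist_force: [0.1, 0.3, 0.3]
opening: 0.998
2.75 [0.48510068 0.08956915 0.23120457] [[ 0.93   0.367 -0.   ]
 [ 0.367 -0.93  -0.   ]
 [-0.     0.    -1.   ]] 0.0187
[0.5492328  0.11364709 0.37290174] [[ 0.366 -0.895 -0.254]
 [-0.93  -0.352 -0.101]
 [ 0.001  0.273 -0.962]] 69.28368102884637 [-0.03211579  0.          0.          0.          0.        ]
heel_large_mid 0.67 [ 0.524 -0.109  0.023] [473. 202.]
heel_middle_mid 0.97 [0.313 0.259 0.018] [154. 244.]
heel_middle_mid 0.86 [ 0.392 -0.029  0.017] [372. 266.]
heel_small_mid 0.77 [ 0.5   -0.26   0.017] [555. 254.]
spot_large 0.7 [ 0.497 -0.255  0.007] [546. 252.]
spot_spare 0.83 [0.568 0.257 0.006] [210.  54.]
```

View pics/w1.png

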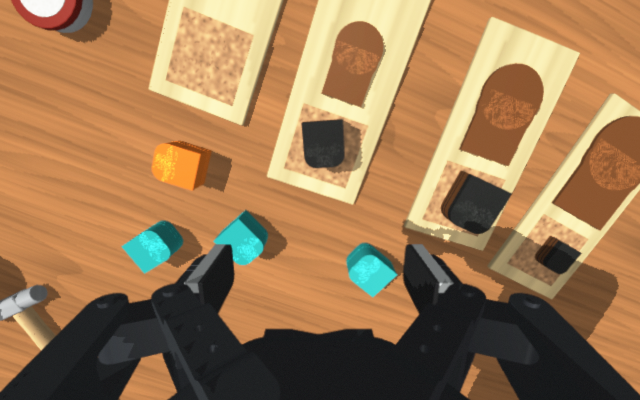

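The wrist view shows all four cork squares: spare (210,58), small (325,150), middle (455,205), large (545,250). The heels' orange and cyan look-alikes are off the boards. Next I'll rectify the wrist and top views at board and rubber heights to measure centres and yaws.

```bash
cat >> h.py <<'E'
def ortho(c,x0,x1,y0,y1,z,s=1000):
    # rows: x decreasing downward, cols: y decreasing rightward
    xs=np.arange(x1,x0,-1/s); ys=np.arange(y1,y0,-1/s)
    Y,X=np.meshgrid(ys,xs); P=pix(c,np.stack([X,Y,0*X+z],-1).reshape(-1,3)).astype(np.float32).reshape(*X.shape,2)
    return cv2.remap(c['img'],P[...,0],P[...,1],cv2.INTER_LINEAR)[:,:,::-1]
def dark(c,xyz,r=.045,th=62):
    "dark rubber blob near xyz, in the plane z of xyz: centroid, minAreaRect"
    x,y,z=xyz; s=2000; o=ortho(c,x-r,x+r,y-r,y+r,z,s)
    m=(o.max(2)<th).astype(np.uint8); m=cv2.morphologyEx(m,cv2.MORPH_OPEN,np.ones((7,7)))
    n,l,st,ce=cv2.connectedComponentsWithStats(m); h=m.shape[0]//2
    k=1+np.argmin([np.hypot(*(ce[i]-h))-st[i,4]*.01 for i in range(1,n)])
    cn=max(cv2.findContours((l==k).astype(np.uint8),0,2)[0],key=cv2.contourArea)
    (u,v),(w,hh),a=cv2.minAreaRect(cn)
    f=lambda u,v: np.array([x+r-v/s,y+r-u/s])
    return f(*ce[k]),f(u,v),(w/s*1000,hh/s*1000),a,o,cn
E
python3 - <<'E'
from h import *
g={'heel_middle_mid':(.52,.098,.046),'heel_large_mid':(.52,-.105,.038),'heel_small_mid':(.498,-.257,.032)}
for cam in ['wrist','top']:
    c=shot(cam); 
    cv2.imwrite(f'pics/o_{cam}.png',cv2.resize(ortho(c,.43,.65,-.33,.34,.008),None,fx=1.19,fy=1.19))
    t=[]
    for n,p in g.items():
        ce,mr,wh,a,o,cn=dark(c,p); print(cam,n,ce.round(4),mr.round(4),np.round(wh,1),round(a,1))
        cv2.drawContours(o:=o.copy(),[cn],-1,(0,255,0),1); t.append(o[:179,:179])
    cv2.imwrite(f'pics/t_{cam}.png',np.hstack(t))
E
python3 - <<'E'
import cv2,numpy as np
a=[cv2.imread(f'pics/{n}.png') for n in ['o_wrist','o_top','t_wrist']]
w=max(i.shape[1] for i in a); cv2.imwrite('pics/m.png',np.vstack([cv2.copyMakeBorder(i,0,2,0,w-i.shape[1],0) for i in a])); print([i.shape for i in a])
E
```

```text
wrist heel_middle_mid [0.5238 0.0971] [0.523  0.0968] [50.  43.4] 64.3
wrist heel_large_mid [ 0.5229 -0.1053] [ 0.5217 -0.105 ] [60.5 61.5] 2.7
wrist heel_small_mid [ 0.4997 -0.2488] [ 0.5005 -0.2468] [54.2 37.7] 6.7
top heel_middle_mid [0.4952 0.101 ] [0.4955 0.1015] [ 6. 13.] 90.0
top heel_large_mid [ 0.5195 -0.1066] [ 0.5186 -0.1068] [50.1 57.3] 0.7
top heel_small_mid [ 0.4962 -0.2551] [ 0.4961 -0.2548] [32.4 34.6] 4.4
[(263, 797, 3), (263, 797, 3), (179, 537, 3)]
```

View pics/m.png

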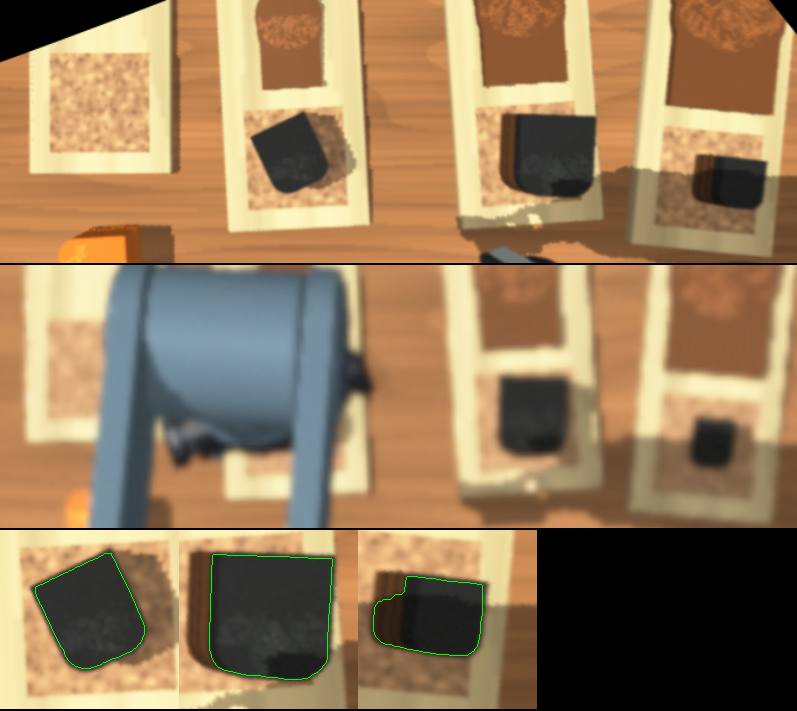

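Measured so far:
- **Middle heel:** (0.523, 0.097), yaw about +25.5°.
- **Large heel:** (0.520, −0.106), yaw about −2°.
- **Small heel:** (0.496, −0.255), yaw about −5°.

The wrist and top views agree within about 3 mm at the assumed top heights, which confirms those heights. Now I'll grasp the middle heel.

```bash
python3 -m pendant '[[[38,7,-40,4,85],[0,0,-50,0,85],[0,0,-50,0,85],[0,0,-40,0,85],[0,0,-22,0,85],[0,0,-15,0,85],[0,0,0,0,85],[0,0,0,0,30]]]'; python3 -m pendant '[[[0,0,0,0,30],[0,0,0,0,30],[0,0,0,0,30],[0,0,0,0,30],[0,0,0,0,30]]]'
```

```text
time_s: 4.25
eef_pos: [0.5242, 0.0965, 0.0153]
eef_rot: [0.0, 0.975, 0.22, 0.001]
wrist_force: [0.6, -0.1, 1.0]
opening: 0.81
time_s: 4.88
eef_pos: [0.5245, 0.0965, 0.0156]
eef_rot: [0.0, 0.975, 0.221, 0.001]
wrist_force: [-0.9, 0.7, 6.2]
opening: 0.526
```

```bash
python3 -m pendant '[[[0,0,20,0,30],[0,0,40,0,30],[10,30,20,0,30],[10,50,0,0,30],[10,50,0,0,30],[9,31,0,0,30],[0,0,0,0,30],[0,0,0,0,30]]]'; python3 - <<'E'
from h import *
c=shot('wrist','w2.png'); o=monitor.get_obs(); print(o['eef_pos'],o['opening'])
E
python3 -m pendant '[[[0,0,-40,0,30],[0,0,-25,0,30],[0,0,-10,0,30],[0,0,-4,0,30],[0,0,0,0,30],[0,0,0,0,30]]]'
```

```text
time_s: 5.88
eef_pos: [0.5618, 0.2569, 0.0939]
eef_rot: [0.0, 0.975, 0.221, -0.001]
wrist_force: [0.3, -0.0, -0.3]
opening: 0.525
[0.56184973 0.2565561  0.09399646] 0.5316408014048136
time_s: 6.68
eef_pos: [0.5633, 0.2576, 0.0164]
eef_rot: [-0.0, 0.975, 0.22, 0.001]
wrist_force: [0.5, -0.9, -1.1]
opening: 0.53
```

View pics/w2.png

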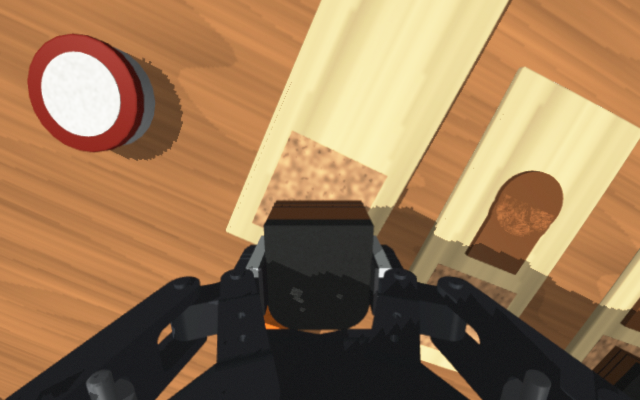

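The middle heel hangs upright in the jaws (centre about (318,265)) over the spare cork. I'll lower the last millimetre, let go, rise and look from a central place.

```bash
python3 -m pendant '[[[0,0,-1,0,30],[0,0,0,0,30],[0,0,0,0,85],[0,0,0,0,85],[0,0,0,0,85],[0,0,15,0,85],[0,0,50,0,85],[0,0,50,0,85]]]'; python3 -m pendant '[[[-10,-30,50,0,85],[-15,-55,50,0,85],[-20,-55,0,0,85],[-20,-55,0,0,85],[-13,-33,0,0,85],[0,0,0,0,85],[0,0,0,0,85]]]'
python3 - <<'E'
from h import *
c=shot('wrist','w3.png'); print(c['origin'])
g={'heel_middle_mid':(.563,.258,.046),'heel_large_mid':(.52,-.105,.038),'heel_small_mid':(.498,-.257,.032)}
for n,p in g.items():
    for th in (50,62):
        try: ce,mr,wh,a,o,cn=dark(c,p,th=th); print(n,th,ce.round(4),mr.round(4),np.round(wh,1),round(a,1))
        except Exception as e: print(n,e)
cv2.imwrite('pics/o3.png',cv2.resize(ortho(c,.43,.65,-.33,.34,.008),None,fx=1.19,fy=1.19))
c=shot('top')
cv2.imwrite('pics/o3t.png',cv2.resize(ortho(c,.43,.65,-.33,.34,.008),None,fx=1.19,fy=1.19))
a=[cv2.imread(f'pics/{n}.png') for n in ['o3','o3t']]; cv2.imwrite('pics/m3.png',np.vstack(a))
E
```

```text
time_s: 7.68
eef_pos: [0.5621, 0.2575, 0.1312]
eef_rot: [-0.0, 0.975, 0.22, -0.0]
wrist_force: [0.5, 0.7, 0.2]
opening: 0.993
time_s: 8.55
eef_pos: [0.4874, 0.0396, 0.2213]
eef_rot: [0.0, 0.975, 0.22, 0.001]
wrist_force: [-0.4, -0.0, 0.2]
opening: 0.995
[0.54939467 0.06789315 0.36313381]
heel_middle_mid 50 [0.585  0.2628] [0.573  0.2582] [70.  89.5] 90.0
heel_middle_mid 62 [0.5777 0.2583] [0.5718 0.2582] [72.5 89.5] 90.0
heel_large_mid 50 [ 0.5347 -0.118 ] [ 0.5349 -0.1146] [29.5 40.4] 86.4
heel_large_mid 62 [ 0.5235 -0.1059] [ 0.5222 -0.106 ] [59.8 60.4] 1.9
heel_small_mid 50 [ 0.4998 -0.2522] [ 0.4998 -0.2514] [44.5 36.9] 7.2
heel_small_mid 62 [ 0.5002 -0.2493] [ 0.5003 -0.2481] [52.  37.9] 6.9
```

View pics/m3.png

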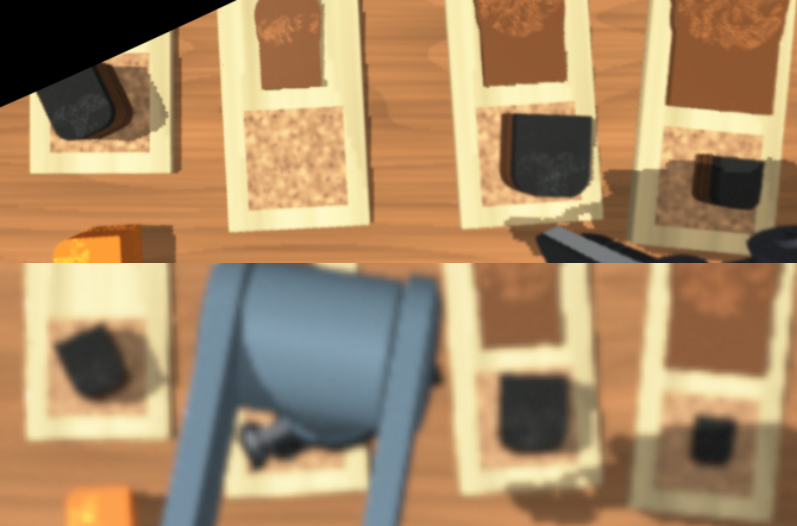

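The spare board now holds the middle heel (top view (92,360)), roughly centred. The small-sole cork is clear and centred at about (296,157), i.e. (0.518, 0.092). I'll go over to the small heel.

```bash
python3 -m pendant '[[[-5,-30,-10,-10,85],[-5,-50,-10,-10,85],[-7,-55,-10,-10,85],[-5,-55,-10,0,85],[-5,-55,0,0,85],[-5,-35,0,0,85],[-5,-10,0,0,85],[0,0,0,0,85]]]'
python3 -m pendant '[[[0,0,0,0,85]]]'
python3 - <<'E'
from h import *
c=shot('wrist','w4.png'); o=monitor.get_obs(); print(o['eef_pos'],rot(o['eef_rot']).round(3)[:2])
g={'heel_large_mid':(.52,-.105,.038),'heel_small_mid':(.498,-.257,.032)}
T=[]
for n,p in g.items():
    for th in (40,50,62):
        ce,mr,wh,a,oo,cn=dark(c,p,th=th); print(n,th,ce.round(4),mr.round(4),np.round(wh,1),round(a,1))
        oo=oo.copy();cv2.drawContours(oo,[cn],-1,(0,255,0),1);T.append(oo[:179,:179])
for t in S[:2]:
  for d in spotter.tip_of('wrist',t)[:2]: print(t,d['confidence'],world(c,d['at']).round(4))
a=cv2.resize(ortho(c,.43,.58,-.33,.0,.008),None,fx=1.79*179*6/1074*330/330,fy=1.79)
b=np.hstack(T)[:, :]; b=cv2.resize(b,(a.shape[1],int(b.shape[0]*a.shape[1]/b.shape[1])))
cv2.imwrite('pics/m4.png',np.vstack([a,b])); print(a.shape)
E
```

```text
time_s: 9.65
eef_pos: [0.45, -0.2501, 0.1802]
eef_rot: [-0.0, 0.999, -0.039, -0.0]
wrist_force: [0.5, -0.3, 0.3]
opening: 0.993
time_s: 9.78
eef_pos: [0.4503, -0.2492, 0.1804]
eef_rot: [-0.0, 0.999, -0.039, -0.0]
wrist_force: [0.4, -0.1, 0.4]
opening: 0.994
[ 0.45032541 -0.24929884  0.18046306] [[ 0.997 -0.077 -0.   ]
 [-0.077 -0.997  0.   ]]Traceback (most recent call last):
  File "<stdin>", line 7, in <module>
  File "h.py", line 30, in dark
    k=1+np.argmin([np.hypot(*(ce[i]-h))-st[i,4]*.01 for i in range(1,n)])
        ~~~~~~~~~^^^^^^^^^^^^^^^^^^^^^^^^^^^^^^^^^^^^^^^^^^^^^^^^^^^^^^^^
    return _wrapfunc(a, 'argmin', axis=axis, out=out, **kwds)
    return _wrapit(obj, method, *args, **kwds)
    result = getattr(arr, method)(*args, **kwds)
ValueError: attempt to get argmin of an empty sequence
```

```bash
cat > look.py <<'E'
from h import *
import sys
def look(out,g,box,ths=(50,62),spots=()):
    c=shot('wrist'); o=monitor.get_obs(); print(o['eef_pos'].round(4) if hasattr(o['eef_pos'],'round') else o['eef_pos'])
    T=[]
    for n,p in g.items():
        for th in ths:
            try: ce,mr,wh,a,oo,cn=dark(c,p,th=th)
            except Exception: print(n,th,'none'); continue
            print(n,th,ce.round(4),mr.round(4),np.round(wh,1),round(a,1))
            oo=oo.copy();cv2.drawContours(oo,[cn],-1,(0,255,0),1);T.append(oo[:179,:179])
    for t in spots:
        for d in spotter.tip_of('wrist',t)[:2]: print(t,round(d['confidence'],2),world(c,d['at']).round(4))
    a=ortho(c,*box,.008); k=700/a.shape[1]; a=cv2.resize(a,None,fx=k,fy=k)
    if T:
        b=np.hstack(T); b=cv2.copyMakeBorder(b,0,0,0,max(0,700-b.shape[1]),cv2.BORDER_CONSTANT)[:,:700]; a=np.vstack([a,b])
    cv2.imwrite('pics/'+out,a); print('scale',k)
E
python3 - <<'E'
from look import *
look('m4.png',{'heel_large_mid':(.52,-.105,.038),'heel_small_mid':(.498,-.257,.032)},(.43,.58,-.33,0),spots=S[:2])
E
```

```text
[ 0.4503 -0.2495  0.1805]
heel_large_mid 50 [ 0.5267 -0.1299] [ 0.5235 -0.1231] [36.6 56.3] 2.3
heel_large_mid 62 [ 0.5244 -0.1122] [ 0.5223 -0.1119] [60.4 60.9] 1.7
heel_small_mid 50 [ 0.5056 -0.2692] [ 0.5053 -0.2675] [13.5 14. ] 90.0
heel_small_mid 62 [ 0.5012 -0.2589] [ 0.5001 -0.2591] [31.7 37.6] 6.6
spot_large 0.63 [ 0.499  -0.2562  0.0081]
scale 2.121212121212121
```

View pics/m4.png

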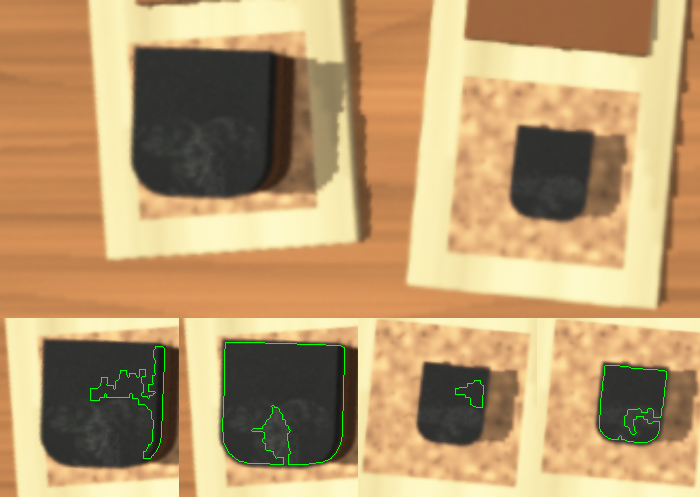

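Small heel is at (0.500, −0.2587), yaw −6.6°. From the cork corners, spot_large is (0.499, −0.256) and spot_middle about (0.521, −0.105). Now I'll grasp the small heel.

```bash
python3 -m pendant '[[[30,-5,-30,-2,85],[20,-4,-50,0,85],[0,0,-50,0,85],[0,0,-28,0,85],[0,0,-13,0,85],[0,0,0,0,85],[0,0,0,0,20],[0,0,0,0,20]]]'; python3 -m pendant '[[[0,0,0,0,20],[0,0,0,0,20],[0,0,0,0,20],[0,0,0,0,20],[0,0,0,0,20]]]'
```

```text
time_s: 10.98
eef_pos: [0.5009, -0.2606, 0.011]
eef_rot: [0.001, 0.998, -0.057, 0.001]
wrist_force: [-1.2, -0.1, -0.2]
opening: 0.599
time_s: 11.6
eef_pos: [0.5008, -0.2605, 0.0108]
eef_rot: [0.001, 0.998, -0.057, 0.001]
wrist_force: [-0.1, 1.1, 5.7]
opening: 0.387
```

```bash
python3 -m pendant '[[[0,0,15,0,20],[0,0,45,0,20],[0,20,40,0,20],[2,50,0,0,20],[3,55,0,0,20],[3,55,0,0,20],[3,55,0,0,20],[3,55,0,0,20]]]'; python3 -m pendant '[[[3,40,0,0,20],[0,22,0,0,20],[0,0,-20,0,20],[0,0,0,0,20],[0,0,0,0,20]]]'
python3 - <<'E'
from look import *
look('m5.png',{},(.44,.64,-.02,.2),spots=S[2:3])
E
```

```text
time_s: 12.6
eef_pos: [0.514, 0.0319, 0.1106]
eef_rot: [0.0, 0.998, -0.057, 0.001]
wrist_force: [0.3, -0.0, -0.2]
opening: 0.383
time_s: 13.22
eef_pos: [0.5172, 0.0919, 0.0903]
eef_rot: [0.0, 0.998, -0.057, 0.0]
wrist_force: [-1.4, 0.3, -1.5]
opening: 0.384
[0.5174 0.0918 0.0904]
spot_small 0.64 [0.5166 0.0916 0.0067]
scale 3.1818181818181817
```

View pics/m5.png

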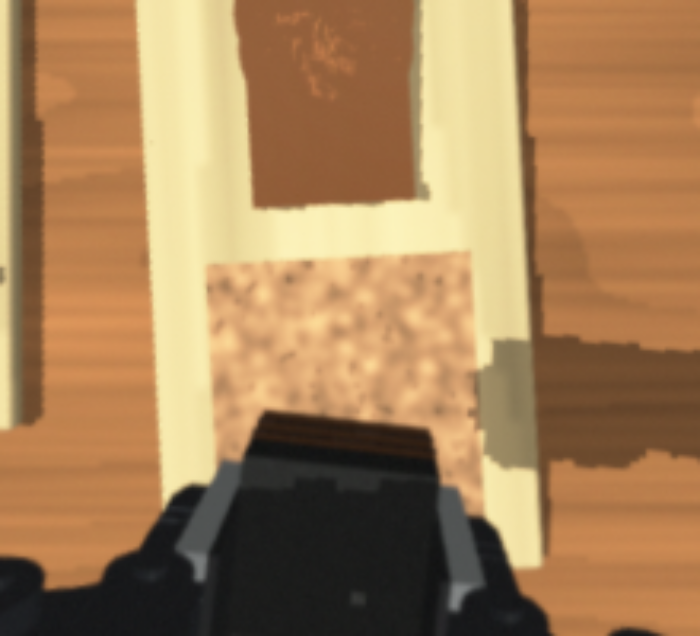

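The cork edge runs (208,265)–(470,252), which puts the centre at (0.517, 0.0915). The network agrees, and the tool is within 1 mm of it. Placing the heel.

```bash
python3 -m pendant '[[[0,0,-40,0,20],[0,0,-25,0,20],[0,0,-10,0,20],[0,0,-4,0,20],[0,0,-1,0,20],[0,0,0,0,20],[0,0,0,0,85],[0,0,0,0,85]]]'; python3 -m pendant '[[[0,0,0,0,85],[0,0,15,0,85],[-10,-20,50,0,85],[-15,-50,50,2,85],[-15,-50,40,3,85],[-15,-50,0,0,85],[-10,-20,0,0,85],[0,0,0,0,85]]]'; python3 -m pendant '[[[0,0,0,0,85]]]'
python3 - <<'E'
from look import *
look('m6.png',{'heel_large_mid':(.52,-.107,.038),'heel_small_mid':(.517,.092,.032)},(.43,.58,-.18,.15),ths=(62,75),spots=S[1:2])
E
```

```text
time_s: 14.32
eef_pos: [0.5173, 0.0922, 0.0098]
eef_rot: [-0.0, 0.998, -0.057, 0.0]
wrist_force: [-0.5, -0.2, 0.5]
opening: 0.797
time_s: 15.32
eef_pos: [0.4545, -0.0899, 0.1568]
eef_rot: [0.0, 1.0, -0.015, 0.001]
wrist_force: [0.5, 0.3, 0.1]
opening: 0.997
time_s: 15.45
eef_pos: [0.455, -0.0881, 0.1562]
eef_rot: [-0.0, 1.0, -0.013, 0.0]
wrist_force: [1.0, 0.0, 1.0]
opening: 0.992
[ 0.455  -0.0878  0.1561]
heel_large_mid 62 [ 0.5239 -0.1088] [ 0.5222 -0.1087] [55.8 61.6] 2.0
heel_large_mid 75 [ 0.5231 -0.1088] [ 0.5222 -0.1088] [56.4 61.8] 1.6
heel_small_mid 62 [0.518  0.0847] [0.517  0.0849] [40.8 38.4] 5.4
heel_small_mid 75 [0.5175 0.0835] [0.5169 0.0832] [45.5 39.1] 6.3
scale 2.121212121212121
```

View pics/m6.png

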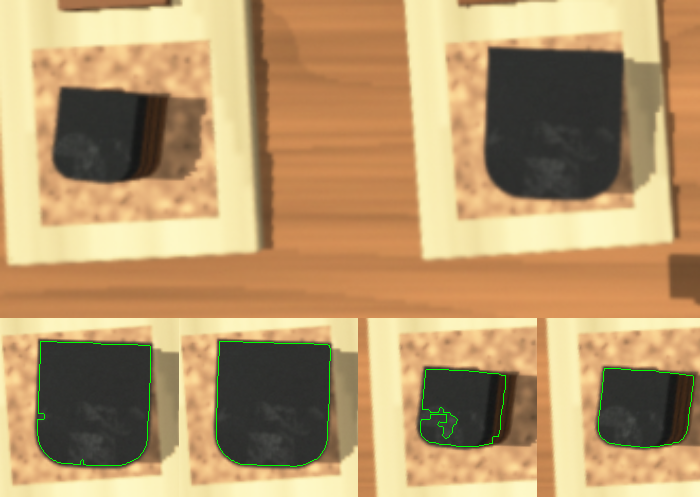

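The small heel stands on the small-sole cork (its base is centred near (131,133), cork centre (126,134)). Large heel is at (0.522, −0.109), yaw −1.8°, and spot_middle is (0.521, −0.105). I'll grasp the large heel.

```bash
python3 -m pendant '[[[40,-11,-10,0,85],[27,-10,-40,0,85],[0,0,-50,0,85],[0,0,-32,0,85],[0,0,-15,0,85],[0,0,0,0,85],[0,0,0,0,40],[0,0,0,0,40]]]'; python3 -m pendant '[[[0,0,0,0,40],[0,0,0,0,40],[0,0,0,0,40],[0,0,0,0,40]]]'
```

```text
time_s: 16.55
eef_pos: [0.5233, -0.1101, 0.0108]
eef_rot: [0.001, 1.0, -0.013, 0.002]
wrist_force: [0.3, -0.4, -0.8]
opening: 0.672
time_s: 17.05
eef_pos: [0.5233, -0.1101, 0.0107]
eef_rot: [0.001, 1.0, -0.013, 0.002]
wrist_force: [0.2, 1.0, 7.0]
opening: 0.667
```

```bash
python3 -m pendant '[[[0,0,15,0,40],[0,0,40,0,40],[-6,-26,25,0,40],[-8,-50,0,0,40],[-6,-50,0,0,40],[-3,-20,0,0,40],[0,0,0,0,40],[0,0,0,0,40]]]'
python3 - <<'E'
from look import *
look('m7.png',{},(.44,.64,-.37,-.15),spots=S[:1])
E
```

```text
time_s: 18.05
eef_pos: [0.4986, -0.2544, 0.0887]
eef_rot: [-0.0, 1.0, -0.013, -0.0]
wrist_force: [0.9, 1.3, -1.6]
opening: 0.67
[ 0.4987 -0.2541  0.0887]
spot_large 0.82 [ 0.4994 -0.2543  0.0073]
scale 3.1818181818181817
```

View pics/m7.png

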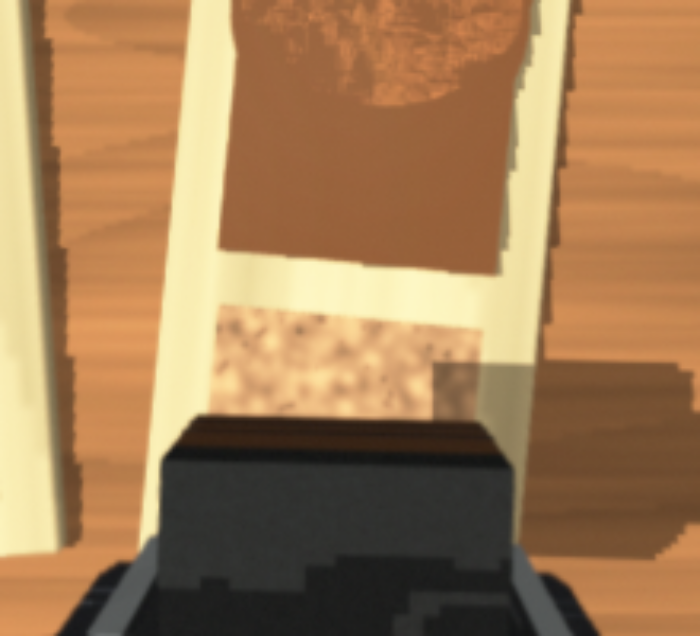

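The cork edge (218,305)–(483,328) gives a centre of (0.499, −0.256). Shift by (+1, −1) mm and place.

```bash
python3 -m pendant '[[[1,-1,-40,0,40],[0,0,-25,0,40],[0,0,-10,0,40],[0,0,-4,0,40],[0,0,0,0,40],[0,0,0,0,40],[0,0,0,0,85],[0,0,0,0,85]]]'; python3 -m pendant '[[[0,0,0,0,85],[0,0,15,0,85],[0,20,50,0,85],[0,50,50,0,85],[0,50,40,8,85],[0,50,0,9,85],[0,50,0,9,85],[0,50,0,0,85]]]'; python3 -m pendant '[[[0,50,0,0,85],[0,50,0,0,85],[0,50,0,0,85],[0,50,0,0,85],[0,20,0,0,85],[0,0,0,0,85],[0,0,0,0,85]]]'
python3 - <<'E'
from look import *
look('m8.png',{'heel_middle_mid':(.563,.258,.046),'heel_small_mid':(.517,.092,.032)},(.47,.63,.0,.33),ths=(62,75))
E
```

```text
time_s: 19.15
eef_pos: [0.5, -0.2568, 0.01]
eef_rot: [0.0, 1.0, -0.013, 0.0]
wrist_force: [-0.1, 1.7, -0.2]
opening: 0.995
time_s: 20.15
eef_pos: [0.4999, 0.0079, 0.1595]
eef_rot: [0.0, 0.977, 0.213, 0.001]
wrist_force: [0.5, 0.4, 0.1]
opening: 0.996
time_s: 21.02
eef_pos: [0.4998, 0.2254, 0.1582]
eef_rot: [0.0, 0.977, 0.212, -0.0]
wrist_force: [0.1, -0.6, 0.1]
opening: 0.992
[0.4999 0.2252 0.1581]
heel_middle_mid 62 [0.5632 0.2562] [0.5626 0.2558] [50.1 44.3] 64.7
heel_middle_mid 75 [0.5632 0.256 ] [0.5625 0.2557] [50.7 44.9] 64.7
heel_small_mid 62 [0.5179 0.0934] [0.5174 0.0935] [37.4 39.3] 6.3
heel_small_mid 75 [0.5178 0.0935] [0.5174 0.0936] [38.5 39.9] 7.1
scale 2.121212121212121
```

View pics/m8.png

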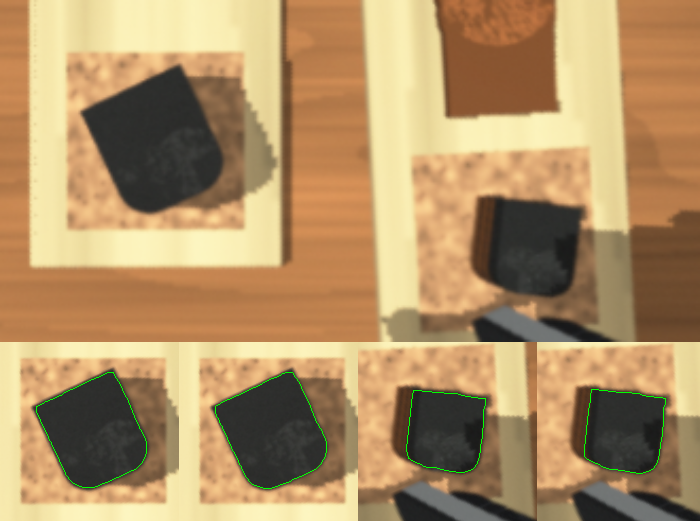

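The middle heel is on the spare cork at (0.5625, 0.256), yaw 25°. The small heel is on its cork. Grasping the middle heel.

```bash
python3 -m pendant '[[[40,15,-15,1,85],[23,15,-40,0,85],[0,0,-45,0,85],[0,0,-30,0,85],[0,0,-14,0,85],[0,0,0,0,85],[0,0,0,0,30],[0,0,0,0,30]]]'; python3 -m pendant '[[[0,0,0,0,30],[0,0,0,0,30],[0,0,0,0,30],[0,0,0,0,30]]]'
```

```text
time_s: 22.08
eef_pos: [0.564, 0.2566, 0.0157]
eef_rot: [-0.0, 0.975, 0.22, 0.001]
wrist_force: [0.6, 0.3, 0.2]
opening: 0.601
time_s: 22.58
eef_pos: [0.5641, 0.2568, 0.0158]
eef_rot: [0.0, 0.975, 0.221, 0.002]
wrist_force: [-0.8, -0.7, 7.1]
opening: 0.526
```

```bash
python3 -m pendant '[[[0,0,15,0,30],[0,0,45,0,30],[-2,-21,40,0,30],[-6,-50,0,0,30],[-6,-50,0,0,30],[-6,-50,0,0,30],[-6,-50,0,0,30],[-6,-50,0,0,30]]]'; python3 -m pendant '[[[-6,-50,0,0,30],[-4,-30,-10,0,30],[0,-10,-10,0,30],[0,0,0,0,30],[0,0,0,0,30],[0,0,0,0,30]]]'
python3 - <<'E'
from look import *
look('m9.png',{},(.44,.64,-.22,.0),spots=S[1:2])
E
```

```text
time_s: 23.58
eef_pos: [0.5304, -0.016, 0.1149]
eef_rot: [0.0, 0.975, 0.221, 0.0]
wrist_force: [0.9, -0.2, -0.7]
opening: 0.531
time_s: 24.32
eef_pos: [0.5211, -0.1035, 0.0943]
eef_rot: [0.0, 0.975, 0.221, 0.0]
wrist_force: [-0.0, 1.0, -1.2]
opening: 0.528
[ 0.5211 -0.1037  0.0943]
spot_middle 0.66 [ 0.5208 -0.1053  0.0054]
scale 3.1818181818181817
```

View pics/m9.png

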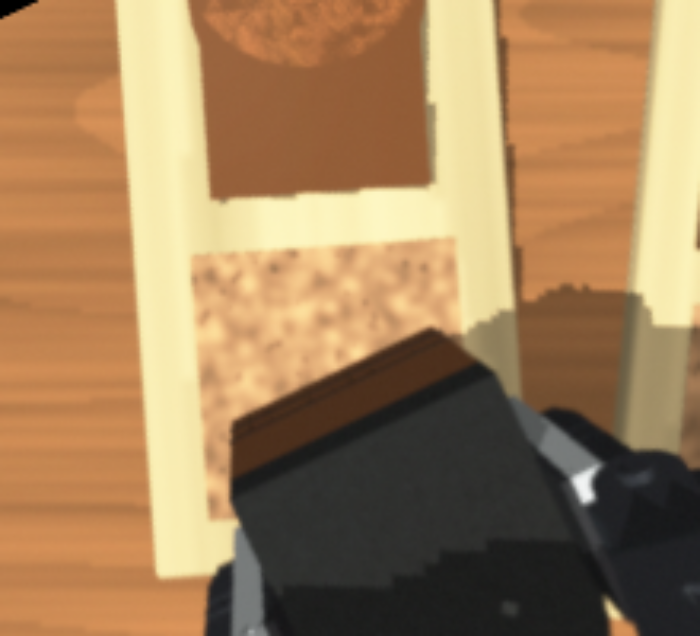

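The cork edge gives a centre of (0.5205, −0.105), and the network agrees. Shift +1 mm in x and place, then rise away for a check.

```bash
python3 -m pendant '[[[1,0,-40,0,30],[0,0,-25,0,30],[0,0,-10,0,30],[0,0,-4,0,30],[0,0,0,0,30],[0,0,0,0,30],[0,0,0,0,85],[0,0,0,0,85]]]'; python3 -m pendant '[[[0,0,0,0,85],[0,0,15,0,85],[0,0,50,0,85],[-10,0,50,0,85],[-20,-10,50,-9,85],[-30,-10,20,-9,85],[-10,0,0,-8,85],[0,0,0,0,85]]]'; python3 -m pendant '[[[0,0,0,0,85]]]'
python3 - <<'E'
from look import *
look('m10.png',{'heel_large_mid':(.4985,-.256,.038),'heel_middle_mid':(.521,-.105,.046),'heel_small_mid':(.517,.092,.032)},(.43,.62,-.33,.15),ths=(75,))
c=shot('top'); print('tin/brush',[ (t,world(c,d['at']).round(3)) for t in ('polish_tin','shoe_brush') for d in spotter.tip_of('top',t)[:1]])
E
```

```text
time_s: 25.42
eef_pos: [0.522, -0.1047, 0.0153]
eef_rot: [0.0, 0.975, 0.22, 0.0]
wrist_force: [0.1, 0.0, -0.3]
opening: 0.93
time_s: 26.42
eef_pos: [0.4515, -0.1248, 0.2013]
eef_rot: [0.0, 1.0, -0.004, 0.001]
wrist_force: [-0.1, 0.6, 0.0]
opening: 0.993
time_s: 26.55
eef_pos: [0.452, -0.1245, 0.2003]
eef_rot: [0.0, 1.0, -0.003, 0.0]
wrist_force: [0.8, 0.6, 0.3]
opening: 0.996
[ 0.452  -0.1245  0.2001]
heel_large_mid 75 [ 0.5007 -0.2563] [ 0.4998 -0.2561] [60.1 61.4] 1.8
heel_middle_mid 75 [ 0.5224 -0.1067] [ 0.5217 -0.1071] [50.5 44.6] 64.7
heel_small_mid 75 [0.5174 0.083 ] [0.5169 0.0827] [45.9 38.7] 5.6
scale 1.4583333333333333
tin/brush [('polish_tin', array([ 0.564,  0.444, -0.002])), ('shoe_brush', array([ 0.567, -0.495, -0.003]))]
```

View pics/m10.png

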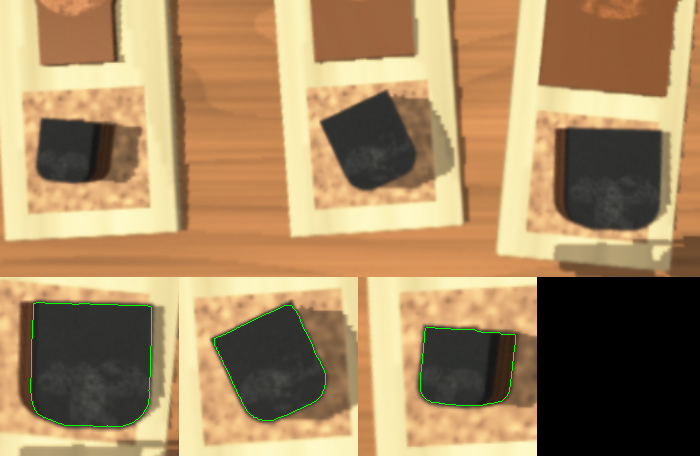

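All three heels stand upright near the centre of the right corks. The tin and brush read the same as at the start (within 3 mm), and the arm is clear. Handing in.

```bash
python3 -c "
from h import *
print(order.hand_in())"
```

```text
the job is handed in; nothing more can be done
None
```

I put all three heels on the boards with their own soles and handed the job in after about 27 s of robot time; no verdict comes back. I parked the middle heel on the spare board's cork square and let go, then moved the small heel, the large heel and finally the middle heel to their own boards.

**Large and middle heels:** the last wrist picture showed both upright. The large heel is about 1 mm and the middle heel about 3 mm from the centre of its cork square.

**Small heel:** this check is less clean. Automatic outlines from three viewpoints put its position across the board between y = 0.083 and 0.0935, against a cork centre of 0.0915. The 0.083 readings include the heel's dark side face. I placed it at 0.092, and the pictures show it within about 3 mm.

**Tin and brush:** both read within about 3 mm of where they were at the start.

**Spare board:** I did not photograph it again after taking the middle heel away. That heel is seen standing on its own board.

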